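# Snap the stone tub's lid shut, section by section

### The job

The lid of the white stone tub on the jeweller's bench is on but not yet snapped down: press its four blue rim sections down with the fingertips, one at a time in any order, until every one has clicked fully shut. Do not pick up, tip or push the tub away from its place, leave everything else on the bench as it is, and move clear when you are done.

Things in the scene. Friction and masses are not known exactly. Their poses are not given: they have to be found in the camera images.
- tub: the snap-lid stone tub: white round tub standing loose on the bench, 0.4 to 0.7 kg, 124 mm across over the rim, with a blue lid rim in four sections, each about a quarter of the circle, round a sunken black centre (66 mm across, 53 mm above the bench, with coloured stones set in it up to 57 mm). Origin: centre of its underside, on the bench; z up. Section a lies towards the tub's +x, b towards +y, c towards -x, d towards -y
- press_a (a point): middle of the flat top of rim section a (a white dot 10 mm across), 49 mm from the tub's axis; it moves with the section: 66 mm above the bench while the section is up, 58 mm when it is shut. The section's top spans 35 to 62 mm from the tub's axis and 40 degrees to either side of this point; z up, x outwards
- rim_a (a joint): how far rim section a is pressed down, m: 0 = up (as at the start), 0.008 = shut, against its stop. It slides straight down; an over-centre spring resists with about 11 N at first, falling to nothing half way (0.004), then snaps it shut and keeps it shut; let go before half way and it springs back up. While it is up, a thin red band shows below its edge on the tub's side
- press_b (a point): middle of the flat top of rim section b (a white dot 10 mm across), 49 mm from the tub's axis; it moves with the section: 66 mm above the bench while the section is up, 58 mm when it is shut. The section's top spans 35 to 62 mm from the tub's axis and 40 degrees to either side of this point; z up, x outwards
- rim_b (a joint): how far rim section b is pressed down, m: 0 = up (as at the start), 0.008 = shut, against its stop. It slides straight down; an over-centre spring resists with about 11 N at first, falling to nothing half way (0.004), then snaps it shut and keeps it shut; let go before half way and it springs back up. While it is up, a thin red band shows below its edge on the tub's side
- press_c (a point): middle of the flat top of rim section c (a white dot 10 mm across), 49 mm from the tub's axis; it moves with the section: 66 mm above the bench while the section is up, 58 mm when it is shut. The section's top spans 35 to 62 mm from the tub's axis and 40 degrees to either side of this point; z up, x outwards
- rim_c (a joint): how far rim section c is pressed down, m: 0 = up (as at the start), 0.008 = shut, against its stop. It slides straight down; an over-centre spring resists with about 11 N at first, falling to nothing half way (0.004), then snaps it shut and keeps it shut; let go before half way and it springs back up. While it is up, a thin red band shows below its edge on the tub's side
- press_d (a point): middle of the flat top of rim section d (a white dot 10 mm across), 49 mm from the tub's axis; it moves with the section: 66 mm above the bench while the section is up, 58 mm when it is shut. The section's top spans 35 to 62 mm from the tub's axis and 40 degrees to either side of this point; z up, x outwards
- rim_d (a joint): how far rim section d is pressed down, m: 0 = up (as at the start), 0.008 = shut, against its stop. It slides straight down; an over-centre spring resists with about 11 N at first, falling to nothing half way (0.004), then snaps it shut and keeps it shut; let go before half way and it springs back up. While it is up, a thin red band shows below its edge on the tub's side
- waxpot: closed round wax pot, grey with a white screw cap, 72 mm across, 75 mm tall, standing; it needs nothing done. Origin: centre of its underside. Leave it alone
- graver: hand graver lying flat, light wooden handle and steel shank, 160 mm long, about 25 mm thick; its x axis runs along it to the tip. Leave it alone
- brick: small soldering brick, 110 x 60 x 30 mm, lying. Origin: centre of its underside. Leave it alone
- tin: round aluminium tin, 60 mm across, 24 mm high. Origin: centre of its underside. Leave it alone
- file: file with a wooden handle lying flat, about 210 mm long, 18 mm thick; its x axis points from the handle to the blade. Leave it alone
- tray: white open tray with loose-looking stones, 90 x 130 x 20 mm. Origin: centre of its underside. Leave it alone
- cup: terracotta cup 72 mm across and 90 mm tall, with brushes and tools standing up to 180 mm high. Origin: centre of its underside. Leave it alone

How it is judged:
On the way, in this order (a step that is already met when the one before it is completed fails the run):
1. one rim section is shut (value of joint any of rim_a, rim_b, rim_c, rim_d above 0.0062 m), for 0.1 s.
2. a second rim section is shut ((value of joint each of rim_a, rim_b above 0.0062 m or value of joint each of rim_a, rim_c above 0.0062 m or value of joint each of rim_a, rim_d above 0.0062 m or value of joint each of rim_b, rim_c above 0.0062 m or value of joint each of rim_b, rim_d above 0.0062 m or value of joint each of rim_c, rim_d above 0.0062 m)), for 0.1 s.
3. a third rim section is shut ((value of joint each of rim_a, rim_b, rim_c above 0.0062 m or value of joint each of rim_a, rim_b, rim_d above 0.0062 m or value of joint each of rim_a, rim_c, rim_d above 0.0062 m or value of joint each of rim_b, rim_c, rim_d above 0.0062 m)), for 0.1 s.
4. the fourth rim section is shut (value of joint each of rim_a, rim_b, rim_c, rim_d above 0.0062 m), for 0.1 s.
At the end, for the whole second after the job is handed in: all four rim sections are down by more than 6.2 of their 8 mm, and the tub stands upright (within 0.06 rad), at rest, within 40 mm of where it started (value of joint each of rim_a, rim_b, rim_c, rim_d above 0.0062 m and angle between tub's own z axis and vertical below 0.06 rad and distance of tub from where it was at the start of the episode below 0.04 m and linear speed of tub below 0.02 m/s); the robot touches nothing.
It fails at once if the tub is lifted more than 12 mm (height (world z) of tub above 0.012 m).
It fails at once if the tub is tipped by more than 0.2 rad (angle between tub's own z axis and vertical above 0.2 rad).
It fails at once if the tub is pushed more than 40 mm from its place (distance of tub from where it was at the start of the episode above 0.04 m).
It fails at once if another thing on the bench is moved more than 25 mm (distance of any of waxpot, graver, brick, tin, file, tray, cup from where it was at the start of the episode above 0.025 m).
It fails at once if the wax pot or the cup is tipped over (angle between any of waxpot, cup's own z axis and vertical above 0.4 rad).
It also fails if it takes over 45 s, if anything falls off the work surface, if the arm or the gripper's body presses on something with over 40 N, if the wrist force passes 120 N, or if a joint passes its speed limit or range.

### The arm

A 6-joint arm with a two-finger parallel gripper is mounted at the origin on the work surface. World frame = base frame: x ahead of the robot, y to its left, z up, the work surface at z = 0. Lengths are in m, angles in rad, forces in N, time in s.
With the tool pointing down it reaches from about 0.15 to 0.775 m from the base axis. Payload 6.1 kg.
Tool frame: the origin (TCP) lies at the very end of the fingers, on their centre line; the grasp point (between the pads) lies 19 mm behind it; x points along the fingers, y is the direction in which the jaws open and shut, and the axes are right-handed (so a half turn about x gives the same grasp; the last joint's range is limited). The gripper opens to 85 mm and grips with 20 to 120 N. Pads are 22 mm wide; open, the fingers measure 114 mm over their backs; the gripper's body (76 mm by 85 mm) begins 54 mm behind the grasp point. The pads swing forward as they close: fully open they stand 13 mm farther back than shut.
Start: joints at [1.198, 0.126, -0.04, 1.405, 0, 1.571], TCP at [0.191, 0.489, 0.231] pointing down, gripper open.
Joint ranges: [-2.72, 2.72], [-0.95, 1.95], [-1.27, 1.35], [-1.78, 2.02], [-1.46, 1.47], [-3.14, 3.14]. Speed limits (rad/s): [2.39, 2.39, 3.01, 3.14, 3.14, 3.14].

### API

Orientations are given as [roll, pitch, yaw] about the fixed x, y, z axes, in that order (R = Rz(yaw) Ry(pitch) Rx(roll)).
In Python, from bench import * gives the robot as it stands.
- The arm moves only by the tool carry_out, never from a script. Its argument "increments" is text: rows parted by semicolons, each of 7 numbers parted by spaces: the opening, from 0 (shut) to 1 (fully open), then the shift along the world's x, y, z in cm, then the turn, a rotation vector about the world's x, y, z in degrees. In form: fingers tx ty tz ax ay az; .... A call has 1 to 20 rows; each row shifts and turns the commanded pose from where the row before left it; what a row does not reach is not made up. A row lasts 1/10 s, in which the tool goes at most 50 mm and 8.59 degrees, less where a joint would pass 70% of its speed; a pose out of reach is approached as far as the arm can. A call is refused whole if a number of a shift passes 5 or a number of a turn 8.59, either way. A call with a gripper value outside its range is refused whole. The fingers move at their own pace and stop on an object; "force" is the grip in N (left out, the last holds). Time passes only in rows, so rows that do not move let the fingers close. It gives the time, the measured TCP pose, the force and the opening at its end, in the units of the state.
- get_obs(): the state, without advancing time (a new reading comes with each control period).
- get_image(name): name is "side" or "top" or "wrist"; returns a dict with "color" (480x640x3 uint8, red, green, blue), "fov_y" (degrees; the focal length in pixels is half the picture's height over the tangent of half this angle, whatever the lens; pixels are square), "cx", "cy" (the principal point, pixels), "rvec" (rotation vector, rad) and "tvec" (3), from world to camera coordinates, as OpenCV has them. Camera axes: x right, y down, z forward; pixel columns grow to the right and rows downward; lengths in m; the calibration is good to about 2 mm. The wrist camera is an equidistant fisheye: a pixel r from the principal point sees the ray r / f radians off the axis. A picture is of the moment at which its call begins. There is no depth.
- sign_off(): hands the job in, once; it reports no verdict.
The state is a dict: "clock": time; "q": joint angles; "joint_vel": joint speeds; "joint_torque": joint torques, N m; "position": TCP position; "orientation": TCP orientation; "wrist_force": force on the tool from outside, world axes, zero at the start; "wrist_torque": the same for the moment, N m; "gripper_width": finger opening in m.
Only numpy, scipy, OpenCV 4.12 (cv2) and the standard library are available. Lean on these libraries where they do the work, as an engineer would, in place of code of your own. Each camera call takes 0.05 s, during which the arm holds its last target. There are 200 camera calls.

## Working session

There is one attempt and no reset: what is moved stays moved. The work goes in short steps, Python scripts to look and compute and a tool call to move; the robot and the scene stay as the last step left them, time stands still between calls to the robot, and variables do not carry over. Pictures are saved under pics/ and viewed, about 8 in all and at most 12, crops included, and the job is handed in when it is done.

Besides the shell and the picture viewer there is one more tool, called after ">>>" as name(argument=value, ...) on one line, values as JSON. carry_out: Moves the arm, as the interface text tells. Its arguments: {"type":"object","properties":{"increments":{"type":"string"},"force":{"type":"number"}},"required":["increments"]}

```bash
mkdir -p pics; cat > h.py <<'E'
from bench import *
import numpy as np, cv2
def save(im,n): cv2.imwrite('pics/'+n,im['color'][:,:,::-1])
def ray(im,u,v):
    f=240/np.tan(np.radians(im['fov_y']/2)); R=cv2.Rodrigues(np.array(im['rvec'],float))[0]
    d=R.T@np.array([(u-im['cx'])/f,(v-im['cy'])/f,1]); o=-R.T@np.array(im['tvec'],float).ravel()
    return o,d
def atz(im,u,v,z):
    o,d=ray(im,u,v); return o+d*(z-o[2])/d[2]
E
python3 - <<'E'
from h import *
import pickle
for n in('top','side'):
    im=get_image(n); save(im,n+'1.png'); pickle.dump(im,open(n+'.pkl','wb'))
o=get_obs(); print({k:np.round(v,3) for k,v in o.items()})
E
```

```text
{'clock': np.float64(0.1), 'q': array([ 1.198,  0.126, -0.041,  1.405, -0.   ,  1.571]), 'joint_vel': array([-0.001,  0.001,  0.002,  0.001,  0.001, -0.001]), 'joint_torque': array([ 1.0000e-03, -4.3690e+01,  3.5361e+01,  1.4000e-02, -0.0000e+00,
        0.0000e+00]), 'position': array([0.191, 0.489, 0.231]), 'orientation': array([-1.563,  1.569, -1.936]), 'wrist_force': array([ 0.483, -0.517,  0.83 ]), 'wrist_torque': array([-0.061, -0.041, -0.041]), 'gripper_width': np.float64(0.086)}
```

View pics/top1.png

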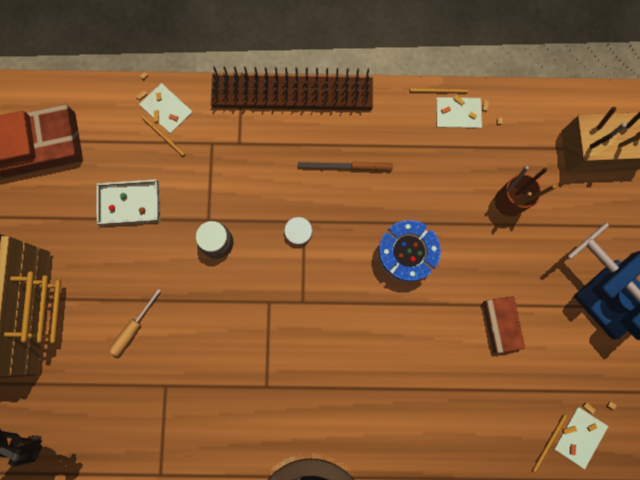

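View pics/side1.png

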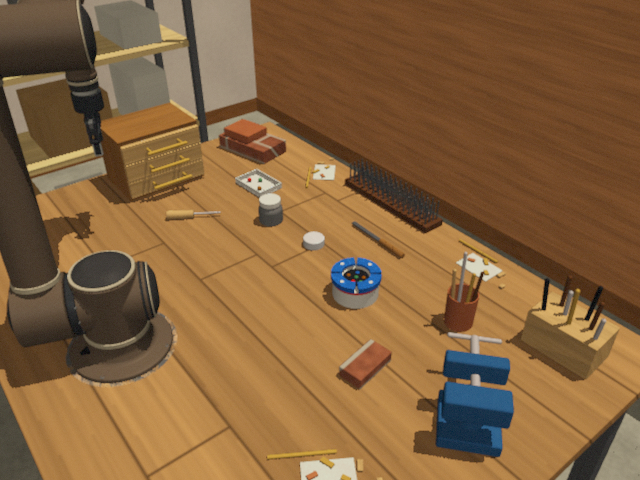

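The top view shows the tub at about (409,251), with dots near (408,228), (432,248), (411,272) and (387,251). The side view shows it at (356,283). The nearest neighbours are the tin, the brick and the cup.

```bash
python3 - <<'E'
from h import *
import pickle
im=pickle.load(open('top.pkl','rb')); c=im['color'].astype(int)
m=((c[:,:,2]>c[:,:,0]+50)).astype(np.uint8); m[:,:360]=0;m[:,460:]=0;m[:200]=0;m[300:]=0
ys,xs=np.nonzero(m); (cx,cy),r=cv2.minEnclosingCircle(np.c_[xs,ys].astype(np.float32)); print(cx,cy,r, atz(im,cx,cy,.066), atz(im,cx+r,cy,.066)-atz(im,cx,cy,.066))
yy,xx=np.mgrid[:480,:640]; d=np.hypot(xx-cx,yy-cy)
w=((c.min(2)>130)&(d<31)).astype(np.uint8)
n,l,s,ct=cv2.connectedComponentsWithStats(w)
P=[]
for i in range(1,n):
    p=atz(im,*ct[i],.066); print(ct[i],s[i,4],p.round(4))
    if s[i,4]>5:P.append(p)
C=np.mean(P,0);print(C)
for p in P: print(np.hypot(*(p-C)[:2]),np.degrees(np.arctan2(*(p-C)[1::-1])))
print('campos',ray(im,0,0)[0])
for n,u,v in(('tin',298,231),('pot',213,237),('brick',505,325),('cup',522,190)):print(n,atz(im,u,v,.03))
E
```

```text
409.36444091796875 250.3569793701172 30.54955291748047 [ 0.53110676 -0.19416228  0.066     ] [ 0.00100699 -0.06244587  0.        ]
[407.55555556 226.11111111] 18 [ 0.5817 -0.191   0.066 ]
[423.07692308 234.        ] 26 [ 0.5656 -0.2227  0.066 ]
[433.55555556 247.88888889] 18 [ 0.537  -0.2437  0.066 ]
[385.95 251.1 ] 20 [ 0.5288 -0.1463  0.066 ]
[421. 262.] 3 [ 0.5074 -0.2176  0.066 ]
[394.18518519 267.96296296] 27 [ 0.4943 -0.1629  0.066 ]
[417. 265.] 1 [ 0.5011 -0.2093  0.066 ]
[412.         273.21052632] 19 [ 0.4842 -0.199   0.066 ]
[ 0.53193529 -0.19427216  0.066     ]
0.04983960416578219 3.732065807335188
0.044104871630026396 -40.176296067762884
0.04969431611096498 -84.12198795968648
0.04805593652715371 93.74503515901192
0.048981594001664075 140.1600646752896
0.048002995859358015 -174.39275881873868
campos [ 0.32579049 -0.00998515  1.24641705]
tin [0.57510905 0.03540142 0.03      ]
pot [0.55927369 0.21431898 0.03      ]
brick [ 0.38458074 -0.39500778  0.03      ]
cup [ 0.67274762 -0.44325267  0.03      ]
```

```bash
python3 -c "
from h import *
from scipy.spatial.transform import Rotation as R
o=get_obs();print(R.from_euler('xyz',o['orientation']).as_matrix().round(3)); print((np.array([.58,-.191,.2])-o['position'])*100)"
```

```text
[[-0.001  0.364  0.931]
 [-0.001  0.931 -0.364]
 [-1.    -0.001  0.   ]]
[ 38.89250736 -67.95817974  -3.06116469]
```

>>> carry_out(increments="0 1.4 -4 0 0 0 0; 0 1.4 -4 0 0 0 0; 0 1.4 -4 0 0 0 0; 0 1.4 -4 0 0 0 0; 0 1.4 -4 0 0 0 0; 0 1.4 -4 0 0 0 0; 0 1.4 -4 0 0 0 0; 0 1.4 -4 0 0 0 0", force=40)

```text
clock: 0.9
position: [0.3031, 0.1673, 0.2311]
orientation: [-0.653, 1.571, -1.025]
wrist_force: [2.1, 0.4, -0.9]
gripper_width: 0.0
```

>>> carry_out(increments="0 2.8 -4 0 0 0 6.5; 0 2.8 -4 0 0 0 6.5; 0 2.8 -4 0 0 0 6.5; 0 2.8 -4 0 0 0 6.5; 0 2.8 -4 -1 0 0 0; 0 2.8 -4 -2 0 0 0; 0 2.8 -4 -2 0 0 0; 0 2.8 -4 -2 0 0 0; 0 2.8 -3 -2 0 0 0; 0 2.6 -0.8 -1 0 0 0; 0 0 0 0 0 0 0; 0 0 0 0 0 0 0; 0 0 0 0 0 0 0")

```text
clock: 2.2
position: [0.569, -0.1705, 0.1348]
orientation: [2.664, 1.571, 2.714]
wrist_force: [0.0, -0.0, 0.7]
gripper_width: -0.0003
```

```bash
python3 - <<'E'
from h import *
a=get_image('side'); w=get_image('wrist')
f=240/np.tan(np.radians(a['fov_y']/2))
cv2.imwrite('pics/m2.png',np.hstack([cv2.resize(a['color'][170:330,270:450],(400,356)),cv2.resize(w['color'],(400,356))])[:,:,::-1])
o=get_obs();print(o['position'],o['wrist_force'])
E
```

```text
[ 0.56920208 -0.17041766  0.13547831] [ 0.31034588  0.50785614 -0.10465394]
```

View pics/m2.png

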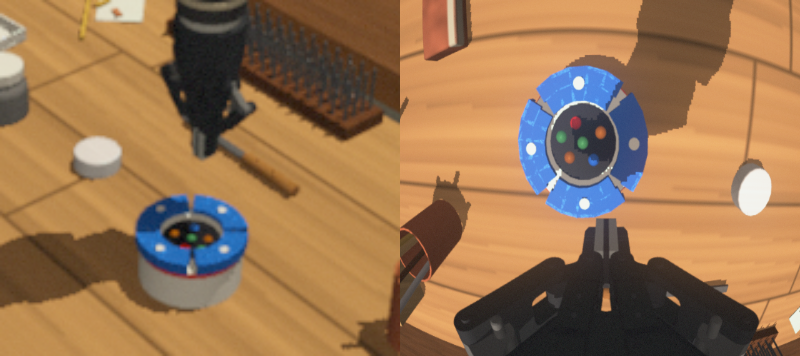

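The side half of the picture shows the shut fingertips above and beyond the tub's rim. The wrist half shows all four dots, at about (578,83), (531,149), (634,144) and (584,203). I'll measure those dots in the wrist view as a check on the top view.

```bash
cat >> h.py <<'E'
def wproj(im,p):
    R=cv2.Rodrigues(np.array(im['rvec'],float))[0]; c=R@p+np.array(im['tvec'],float).ravel()
    f=240/np.tan(np.radians(im['fov_y']/2)); th=np.arctan2(np.hypot(c[0],c[1]),c[2]); k=f*th/np.hypot(c[0],c[1])
    return np.array([im['cx']+k*c[0],im['cy']+k*c[1]])
E
python3 - <<'E'
from h import *
from scipy.optimize import fsolve
w=get_image('wrist'); hsv=cv2.cvtColor(w['color'],cv2.COLOR_RGB2HSV)
m=((hsv[:,:,1]<90)&(hsv[:,:,2]>120)).astype(np.uint8)
n,l,s,ct=cv2.connectedComponentsWithStats(m); P=[]
for u,v in((578,83),(531,149),(634,144),(584,203)):
    u=(u-400)*1.6;v=v*1.348
    i=1+np.argmin(np.hypot(*(ct[1:]-[u,v]).T)+1e3*((s[1:,4]<80)|(s[1:,4]>700)))
    p=fsolve(lambda q:wproj(w,np.r_[q,.066])-ct[i],[.53,-.19]);P.append(p);print((u,v),ct[i],s[i,4],p.round(4))
C=np.mean(P,0);print(C,[(round(np.hypot(*(p-C)),4),round(np.degrees(np.arctan2(*(p-C)[::-1])),1)) for p in P],get_obs()['position'])
E
```

```text
(284.8, 111.884) [285.53903346 111.28624535] 269 [ 0.4829 -0.1995]
(209.60000000000002, 200.852) [209.56444444 199.91111111] 225 [ 0.5359 -0.2445]
(374.40000000000003, 194.11200000000002) [374.12962963 193.52222222] 270 [ 0.528  -0.1464]
(294.40000000000003, 273.644) [294.85446009 273.88732394] 213 [ 0.5809 -0.1915]
[ 0.53191555 -0.19545707] [(np.float64(0.0492), np.float64(-175.3)), (np.float64(0.0492), np.float64(-85.4)), (np.float64(0.0492), np.float64(94.6)), (np.float64(0.0492), np.float64(4.7))] [ 0.56930428 -0.17046459  0.13553493]
```

>>> carry_out(increments="0 0.55 -1.05 -1 0 0 0; 0 0.55 -1.05 -1 0 0 0; 0 0 0 -2 0 0 0; 0 0 0 -2 0 0 0; 0 0 0 0 0 0 0; 0 0 0 0 0 0 0; 0 0 0 0 0 0 0")

```text
clock: 3.05
position: [0.5812, -0.1925, 0.0753]
orientation: [-0.435, 1.57, -0.386]
wrist_force: [0.1, 0.1, 0.0]
gripper_width: 0.0001
```

>>> carry_out(increments="0 -0.1 0.1 -0.6 0 0 0; 0 0 0 -0.3 0 0 0; 0 0 0 -0.3 0 0 0; 0 0 0 -0.3 0 0 0; 0 0 0 -0.3 0 0 0; 0 0 0 0 0 0 0; 0 0 0 0 0 0 0")

```text
clock: 3.75
position: [0.5798, -0.191, 0.0578]
orientation: [-0.368, 1.569, -0.318]
wrist_force: [-2.5, 1.7, 9.4]
gripper_width: -0.0001
```

>>> carry_out(increments="0 0 0 -0.1 0 0 0; 0 0 0 0 0 0 0; 0 0 0 0 0 0 0")

```text
clock: 4.05
position: [0.5799, -0.191, 0.0577]
orientation: [-0.377, 1.569, -0.327]
wrist_force: [-4.8, 0.7, 15.4]
gripper_width: 0.0004
```

>>> carry_out(increments="0 0 0 1 0 0 0; 0 0 0 2 0 0 0; 0 0 0 2 0 0 0; 0 -1.7 1.5 0 0 0 0; 0 -1.7 1.5 0 0 0 0; 0 -1.8 1.5 0 0 0 0; 0 0 0 0 0 0 0; 0 0 0 0 0 0 0; 0 0 0 0 0 0 0")

```text
clock: 4.95
position: [0.5283, -0.1463, 0.1056]
orientation: [-0.518, 1.57, -0.469]
wrist_force: [-0.4, -0.1, -0.3]
gripper_width: 0.0001
```

```bash
cat > v.py <<'E'
from h import *
import sys
a=get_image('side'); w=get_image('wrist')
cv2.imwrite('pics/'+sys.argv[1],np.hstack([cv2.resize(a['color'][210:320,310:410],(400,440),interpolation=cv2.INTER_CUBIC),cv2.resize(w['color'],(400,440))])[:,:,::-1])
o=get_obs();print(o['position'],o['wrist_force'],o['clock'])
E
python3 v.py m3.png
```

```text
[ 0.52821868 -0.14640817  0.10536606] [ 0.02291428 -0.48451538 -0.29081048] 5.05
```

View pics/m3.png

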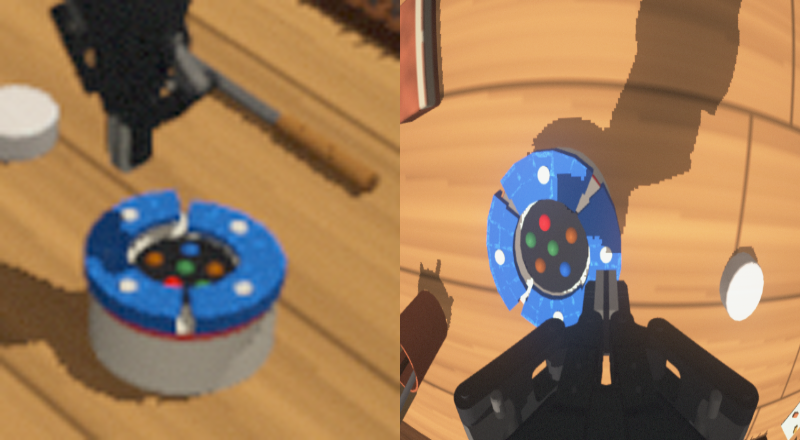

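The fingertips stand over dot b, and a looks seated: the fingers stopped at 57.7 mm with 15 N. I'll press b next.

>>> carry_out(increments="0 0 -0.1 -1.6 0 0 0; 0 0 0 -1.6 0 0 0; 0 0 0 -0.3 0 0 0; 0 0 0 -0.3 0 0 0; 0 0 0 -0.3 0 0 0; 0 0 0 -0.3 0 0 0; 0 0 0 -0.3 0 0 0; 0 0 0 -0.3 0 0 0; 0 0 0 0 0 0 0; 0 0 0 0 0 0 0; 0 0 0 0 0 0 0")

```text
clock: 6.15
position: [0.5283, -0.1472, 0.0577]
orientation: [-0.348, 1.568, -0.299]
wrist_force: [-5.6, 1.4, 13.3]
gripper_width: 0.0001
```

>>> carry_out(increments="0 0 0 1 0 0 0; 0 0 0 1.5 0 0 0; 0 0 0 1 0 0 0; 0 -1.5 -1.7 0 0 0 0; 0 -1.5 -1.7 0 0 0 0; 0 -1.4 -1.8 0 0 0 0; 0 0 0 0 0 0 0; 0 0 0 0 0 0 0; 0 0 0 0 0 0 0")

```text
clock: 7.05
position: [0.4842, -0.1986, 0.0906]
orientation: [0.301, 1.57, 0.351]
wrist_force: [0.0, 0.0, 0.1]
gripper_width: -0.0
```

>>> carry_out(increments="0 0 0 -1.7 0 0 0; 0 0 0 -0.3 0 0 0; 0 0 0 -0.3 0 0 0; 0 0 0 -0.3 0 0 0; 0 0 0 -0.3 0 0 0; 0 0 0 -0.3 0 0 0; 0 0 0 -0.3 0 0 0; 0 0 0 0 0 0 0; 0 0 0 0 0 0 0; 0 0 0 0 0 0 0")

```text
clock: 8.05
position: [0.4842, -0.199, 0.0576]
orientation: [-0.314, 1.569, -0.265]
wrist_force: [-5.9, 2.4, 15.0]
gripper_width: -0.0001
```

>>> carry_out(increments="0 0 0 1 0 0 0; 0 0 0 1.5 0 0 0; 0 0 0 1 0 0 0; 0 1.7 -1.5 0 0 0 0; 0 1.7 -1.5 0 0 0 0; 0 1.8 -1.5 0 0 0 0; 0 0 0 0 0 0 0; 0 0 0 0 0 0 0; 0 0 0 0 0 0 0")

```text
clock: 8.95
position: [0.5349, -0.2435, 0.0903]
orientation: [2.575, 1.57, 2.625]
wrist_force: [-0.0, -0.3, -0.3]
gripper_width: 0.0002
```

The fingertips are over d, within 1 mm of its dot.

>>> carry_out(increments="0 0 0.1 -1.7 0 0 0; 0 0 0 -0.3 0 0 0; 0 0 0 -0.3 0 0 0; 0 0 0 -0.3 0 0 0; 0 0 0 -0.3 0 0 0; 0 0 0 -0.3 0 0 0; 0 0 0 -0.3 0 0 0; 0 0 0 0 0 0 0; 0 0 0 0 0 0 0; 0 0 0 0 0 0 0")

```text
clock: 9.95
position: [0.5359, -0.2431, 0.0577]
orientation: [-0.442, 1.569, -0.393]
wrist_force: [-5.2, 3.3, 13.7]
gripper_width: 0.0001
```

>>> carry_out(increments="0 0 0 1 0 0 0; 0 0 0 2 0 0 0; 0 0 0 3 0 0 0; 0 0 0 3 0 0 0; 0 -2 2 2 0 0 0; 0 -3 3 1 0 0 0; 0 -3 3 0 0 0 0; 0 -3 3 0 0 0 0; 0 -3 3 0 0 0 0; 0 0 0 0 0 0 0; 0 0 0 0 0 0 0; 0 0 0 0 0 0 0")

```text
clock: 11.15
position: [0.3964, -0.1034, 0.1758]
orientation: [-0.399, 1.57, -0.35]
wrist_force: [0.2, -0.4, 0.0]
gripper_width: 0.0001
```

```bash
python3 v.py m4.png; python3 - <<'E'
from h import *
save(get_image('top'),'top2.png')
import cv2
t=[cv2.imread('pics/top%d.png'%i)[200:300,360:460] for i in(1,2)]
cv2.imwrite('pics/cmp.png',cv2.resize(np.hstack(t),(800,400),interpolation=cv2.INTER_CUBIC))
E
```

```text
[ 0.39641695 -0.10358456  0.17545267] [ 0.11188149  1.34181934 -0.18659271] 11.25
```

View pics/m4.png

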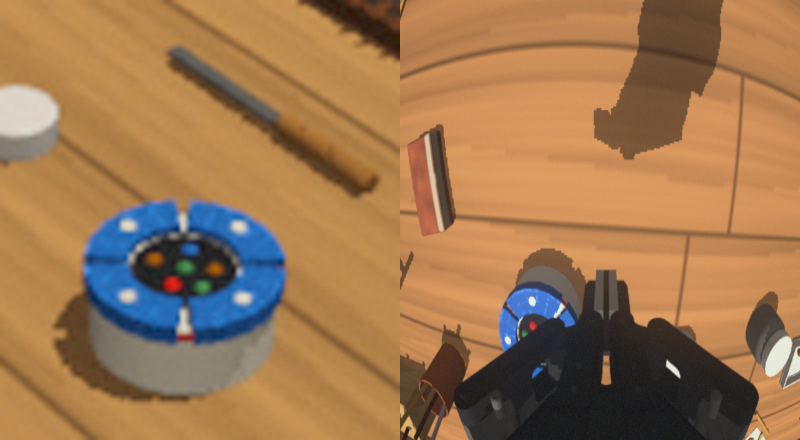

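View pics/cmp.png

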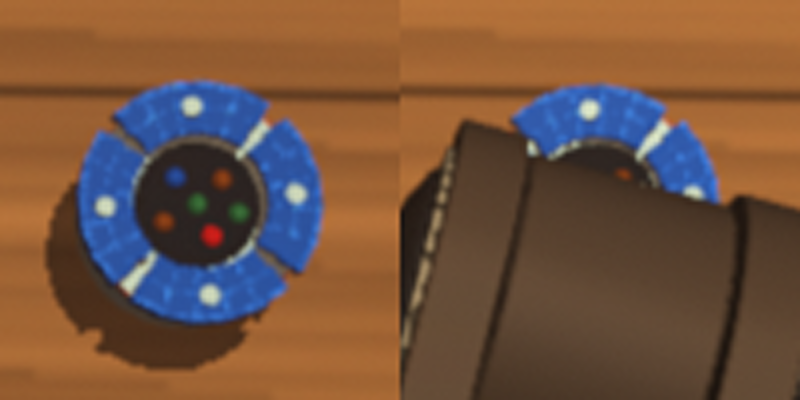

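In the side view the red band is gone, all four sections look level and the tub is in place. The red that remains, at (185,337), is only in the gap. I'll check each dot's height in the side view before handing in.

```bash
python3 - <<'E'
from h import *
im=get_image('side'); K=240/np.tan(np.radians(im['fov_y']/2)); K=np.array([[K,0,im['cx']],[0,K,im['cy']],[0,0,1.]])
c=cv2.cvtColor(im['color'],cv2.COLOR_RGB2HSV)
m=((c[:,:,1]<110)&(c[:,:,2]>110)).astype(np.uint8); n,l,s,ct=cv2.connectedComponentsWithStats(m)
for k,p in dict(a=(.5809,-.1915),b=(.528,-.1464),c=(.4829,-.1995),d=(.5359,-.2445)).items():
    q=[cv2.projectPoints(np.array([[*p,z]]),np.array(im['rvec'],float),np.array(im['tvec'],float),K,None)[0].ravel() for z in(.066,.058)]
    d=np.hypot(*(ct[1:]-q[1]).T); i=1+d.argmin(); print(k,'up',q[0].round(1),'shut',q[1].round(1),'seen',ct[i].round(1),s[i,4])
E
```

```text
a up [368.7 263.5] shut [368.5 266. ] seen [369. 274.] 1
b up [340.8 262.9] shut [340.8 265.4] seen [341.7 266. ] 13
c up [340.7 280.7] shut [340.6 283.3] seen [341.6 283.6] 15
d up [369.6 281.4] shut [369.4 283.9] seen [370.3 284. ] 13
```

Dots b, c and d match the shut height. Dot a wasn't segmented, but in the crop it sits at about (369.8, 266.5), against 266.0 predicted for shut and 263.5 for up. All four are shut, so I'm handing in.

```bash
python3 -c "
from bench import *
print(sign_off())"
```

```text
the job is handed in; nothing more can be done
None
```

All four rim sections are pressed down and, by my checks, fully shut. I handed the job in at about 11.3 s, with the arm clear of the tub.

- **Pressing:** I pressed them in the order a, b, c, d with the gripper shut. Each time the fingertips stopped at 57.6–57.8 mm, against the expected 58 mm, with 13–15 N on the wrist.
- **Shut check:** In the last side view the red band is gone under the near sections, c and d; a and b face away from that camera. The dots of b, c and d lie within about 1 pixel of where they should be when shut. The script did not detect dot a, so I read it by eye from the enlarged crop: it sits at the shut height.
- **Tub and bench:** The tub stands upright at its starting place, within about 1 mm judging by the dots. The tin and the file look undisturbed in that view. I did not measure the other objects again, but the arm stayed well away from them. The last top view was partly blocked by the arm.

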